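Unstack the sample pieces into their nests

ROBOT

A 6-joint arm with a two-finger parallel gripper is mounted at the origin on the work surface; the furniture and walls round the work are solid. World frame = base frame: x ahead of the robot, y to its left, z up, the work surface at z = 0. Lengths are in mm, angles in rad, forces in N, time in s.
With the tool pointing down it reaches from about 350 to 875 mm from the base axis. Payload 4.2 kg.
Tool frame: the origin (TCP) lies between the finger pads; the fingertips stand 14 mm ahead of it and the grasp point (between the pads) lies 5 mm behind it; z points along the fingers, y is the line along which they close (so a half turn about z gives the same grasp; the last joint's range is limited). The gripper opens to 85 mm and grips with 20 to 120 N. Pads are 22 mm wide; open, the fingers measure 114 mm over their backs; the gripper's body (76 mm by 85 mm) begins 54 mm behind the grasp point. The pads swing forward as they close: fully open they stand 13 mm farther back than shut.
Start: joints at [1.577, 0.385, 0.008, 0, -1.194, -0.259], TCP at [156.291, 605.122, 245.312] pointing down, gripper open.
Joint ranges: [-3.14, 3.14], [-1.21, 2.06], [-1.07, 1.41], [-3.16, 2.05], [-2.99, -0.16], [-3.1, 3.1]. Speed limits (rad/s): [2.79, 2.79, 3.14, 3.14, 3.14, 3.14].

INTERFACE

Orientations are given as a unit quaternion [x, y, z, w].
In Python, from bench import * gives the robot as it stands.
- The arm moves only by the tool carry_out, never from a script. Its argument "motion" is a list of rows, each a list of 7 numbers: the turn, a rotation vector about the tool's x, y, z in rad, then the shift along the tool's x, y, z in mm, then the opening, from -1 (shut) to 1 (fully open), so that 0 is half open. A call has 1 to 5 rows; each row is the pose to reach, as a shift and turn from the pose commanded when the call began, along the tool's axes at that moment; what a row does not reach only later rows make up. A row lasts 1/8 s, in which the tool goes at most 62.5 mm and 10.7 degrees, less where a joint would pass 70% of its speed; a pose out of reach is approached as far as the arm can. A call with a gripper value outside its range is refused whole. The fingers move at their own pace and stop on an object; the grip force is fixed at half the most. Time passes only in rows, so rows that repeat a pose let the fingers close. It gives the time, the measured TCP pose, the force, the opening and the grip force at its end, in the units of the state.
- read_state(): the state, without advancing time (a new reading comes with each control period).
- get_image(name): name is "scene" or "top" or "wrist"; returns a dict with "color" (480x640x3 uint8, blue, green, red), "mtx" (3x3 intrinsics, pixels), "position" and "orientation" of the camera in the world. Camera axes: x right, y down, z forward; pixel columns grow to the right and rows downward; lengths in mm; the calibration is good to about 2 mm. A picture is of the moment at which its call begins. There is no depth.
- job_done(): hands the job in; it is judged then, once.
The state is a dict: "clock": time; "joints": joint angles; "joint_vel": joint speeds; "joint_efforts": joint torques, N m; "position": TCP position; "ee_rot": TCP orientation; "contact_force": force on the tool from outside, world axes, zero at the start; "wrist_torque": the same for the moment, N m; "gripper_width": finger opening in mm; "grasp_force": force on a finger pad.
Only numpy, scipy, OpenCV 4.12 (cv2) and the standard library are available. Lean on these libraries where they do the work, as an engineer would, in place of code of your own. Each camera call takes 0.05 s, during which the arm holds its last target. There are 200 camera calls.

TASK

Take the stack of four sample pieces apart and set each one in the shallow nest made to its outline: the long offcut, the short offcut, the square block and the steel bar each lying flat inside the rim of its own nest. Set them down gently rather than dropping them, and leave the vial and the roll of masking tape where they are.

Things in the scene. Friction and masses are not known exactly. Their poses are not given: they have to be found in the camera images.
- long_offcut_centre (a point): Centre (half-way up) of the long pale wood offcut, 85 mm long (its own y), 40 mm wide (x), 18 mm high (z). The bottom piece of the stack. At the start all four pieces are stacked flat on one another at one spot on the bench, from the bottom: long offcut, short offcut (turned crosswise to it), square block, steel bar (crosswise to the short offcut); each is turned by up to about 15 degrees from square.
- short_offcut_centre (a point): Centre (half-way up) of the short pale wood offcut, 60 mm long (its own y), 34 mm wide (x), 26 mm high (z). Second from the bottom.
- square_block_centre (a point): Centre (half-way up) of the small square sample block with a drilled hole, 30 x 30 mm, 12 mm high (z). Third from the bottom, under the bar.
- steel_bar_centre (a point): Centre (half-way up) of the square steel bar, 78 mm long (its own y), 12 x 12 mm in section. On top of the stack. Of the equipment round the work, keep clear of a wooden post 0.17 m high that stands left of the work, and of a desk lamp whose shade hangs ahead and left of the robot, some 0.5 m or more from its base axis and 0.27 m or more above the bench: swing past it with the arm drawn in.
- nest_long_floor (a point): A shallow cork-lined setting-out nest with a wooden rim, fixed to the bench, for the long offcut: 101 mm long (along its own y) and 56 mm wide (along its own x) inside the rim, 115 x 70 mm outside. This point is the middle of its cork floor, 4 mm above the bench; the rim, 7 mm wide, stands 3 mm above the floor. z is up.
- nest_short_floor (a point): A shallow cork-lined setting-out nest with a wooden rim, fixed to the bench, for the short offcut: 76 mm long (along its own y) and 50 mm wide (along its own x) inside the rim, 90 x 64 mm outside. This point is the middle of its cork floor, 4 mm above the bench; the rim, 7 mm wide, stands 3 mm above the floor. z is up.
- nest_square_floor (a point): A shallow cork-lined setting-out nest with a wooden rim, fixed to the bench, for the square block: 46 mm long (along its own y) and 46 mm wide (along its own x) inside the rim, 60 x 60 mm outside. This point is the middle of its cork floor, 4 mm above the bench; the rim, 7 mm wide, stands 3 mm above the floor. z is up.
- nest_bar_floor (a point): A shallow cork-lined setting-out nest with a wooden rim, fixed to the bench, for the steel bar: 94 mm long (along its own y) and 28 mm wide (along its own x) inside the rim, 108 x 42 mm outside. This point is the middle of its cork floor, 4 mm above the bench; the rim, 7 mm wide, stands 3 mm above the floor. z is up.
- vial: A bystander: small white vial with a red cap standing upright and loose on the bench, 22 mm across, 54 mm high; origin at the centre of its foot.
- masking_roll: A bystander: roll of masking tape lying flat and loose on the bench, 86 mm across, 19 mm high; origin at the centre of its underside.
Not all that is in view belongs to the job. There is more than one size of the part that bears steel_bar_centre; the job needs the smaller. Leave any red look-alike of the part that bears short_offcut_centre alone.

How it is judged (in metres and radians):
At the end, for the whole second after the job is handed in: Each of the four pieces lies flat (within about 3.5 degrees) on the floor of its own nest (its centre at most 2 mm higher than when lying on the floor) and within 13 mm of the nest's middle, released and at rest (horizontal distance between long_offcut_centre and nest_long_floor below 0.013 m and z of long_offcut_centre in the frame of nest_long_floor below 0.011 m and linear speed of each of long_offcut, short_offcut, square_block, steel_bar below 0.01 m/s and contact force between the fingers and long_offcut below 0.1 N and angle between long_offcut_centre's own y axis and vertical between 1.51 and 1.63 rad and angle between each of long_offcut_centre, short_offcut_centre, square_block_centre's own z axis and vertical below 0.06 rad and horizontal distance between short_offcut_centre and nest_short_floor below 0.013 m and z of short_offcut_centre in the frame of nest_short_floor below 0.015 m and contact force between the fingers and short_offcut below 0.1 N and angle between short_offcut_centre's own y axis and vertical between 1.51 and 1.63 rad and horizontal distance between square_block_centre and nest_square_floor below 0.013 m and z of square_block_centre in the frame of nest_square_floor below 0.008 m and contact force between the fingers and square_block below 0.1 N and angle between square_block_centre's own y axis and vertical between 1.51 and 1.63 rad and horizontal distance between steel_bar_centre and nest_bar_floor below 0.013 m and z of steel_bar_centre in the frame of nest_bar_floor below 0.008 m and contact force between the fingers and steel_bar below 0.1 N and angle between steel_bar_centre's own y axis and vertical between 1.51 and 1.63 rad); the robot touches nothing.
It fails at once if a piece is dropped or thrown (free of the fingers and faster than 0.8 m/s) ((contact force between the fingers and long_offcut below 0.05 N and linear speed of long_offcut above 0.8 m/s) or (contact force between the fingers and short_offcut below 0.05 N and linear speed of short_offcut above 0.8 m/s) or (contact force between the fingers and square_block below 0.05 N and linear speed of square_block above 0.8 m/s) or (contact force between the fingers and steel_bar below 0.05 N and linear speed of steel_bar above 0.8 m/s)).
It fails at once if the vial is pushed more than 30 mm or tipped (distance of vial from where it was at the start of the episode above 0.03 m or angle between vial's own z axis and vertical above 0.5 rad).
It fails at once if the masking tape roll is pushed more than 30 mm (distance of masking_roll from where it was at the start of the episode above 0.03 m).
It also fails if it takes over 128 s, if anything falls off the work surface, if the arm or the gripper's body presses on something with over 40 N, if the wrist force passes 120 N, or if a joint passes its speed limit or range.

## Working session

There is one attempt and no reset: what is moved stays moved. The work goes in short steps, Python scripts to look and compute and a tool call to move; the robot and the scene stay as the last step left them, time stands still between calls to the robot, and variables do not carry over. Pictures are saved under pics/ and viewed, at most 14 in all, crops included, and the job is handed in when it is done.

Besides the shell and the picture viewer there is one more tool, called as name(argument=value, ...), one argument or row to a line, values as JSON. carry_out: Moves the arm, as the interface text tells. Its arguments: {"type":"object","properties":{"motion":{"type":"array"}},"required":["motion"]}

```bash
mkdir -p pics; python3 - <<'E'
from bench import *
import cv2
for n in ("scene","top"):
    i=get_image(n); cv2.imwrite(f"pics/{n}0.png",i["color"]); print(n,i["mtx"],i["position"],i["orientation"])
s=read_state(); print(s["clock"],s["position"],s["ee_rot"],s["gripper_width"])
E
```

```text
scene [[510.66820097   0.         317.18951771]
 [  0.         510.66820097 242.63267738]
 [  0.           0.           1.        ]] [-55.42909251  70.00569763 670.82766674] [-0.33817527  0.83689475 -0.3952857   0.17027586]
top [[439.18268049   0.         321.62136001]
 [  0.         439.18268049 241.04893838]
 [  0.           0.           1.        ]] [ 368.15080839 -409.65446127  950.83082001] [ 0.71629749 -0.69476293  0.05901378 -0.02719835]
0.1 [156.16785637 604.6706943  244.34258324] [ 9.92012274e-01 -1.26137660e-01 -6.59456052e-05  9.66474336e-04] 85.45457159519127
```

View pics/top0.png

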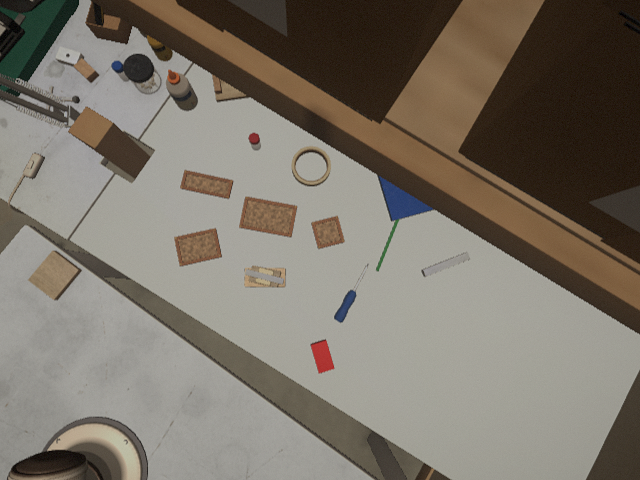

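View pics/scene0.png

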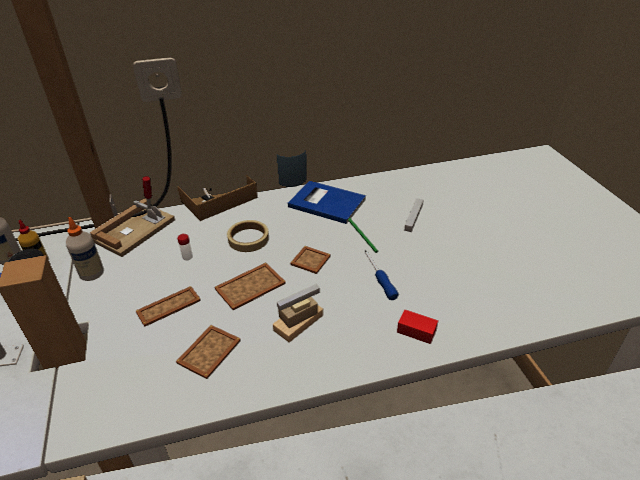

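The top view shows the nests at (206,184) bar, (268,216) long, (328,232) square and (198,247) short, and the stack at (265,277). Possible confusions:
- **Steel bar:** the top of the stack at (263,277), or the larger loose bar at (445,264).
- **Short offcut:** the second piece in the stack, or the red block at (322,356).

By the description, I choose the pieces in the stack. Next I'll measure and take a crop.

```bash
cat > h.py <<'E'
from bench import *
import cv2, numpy as np
from scipy.spatial.transform import Rotation as R
def ray(i,uv,z):
    uv=np.atleast_2d(np.array(uv,float)); d=np.c_[uv,np.ones(len(uv))]@np.linalg.inv(i["mtx"]).T
    d=R.from_quat(i["orientation"]).apply(d); p=np.array(i["position"]); return p+d*((z-p[2])/d[:,2])[:,None]
def proj(i,P):
    q=R.from_quat(i["orientation"]).inv().apply(np.atleast_2d(P)-np.array(i["position"]))@i["mtx"].T; return q[:,:2]/q[:,2:]
def rect(P):  # world pts -> centre, size(long,short), long-axis angle deg
    P=P[:,:2].astype(np.float32); b=cv2.boxPoints(cv2.minAreaRect(P)); e=[b[1]-b[0],b[2]-b[1]]
    l=[np.linalg.norm(x) for x in e]; k=int(np.argmax(l)); a=np.degrees(np.arctan2(e[k][1],e[k][0]))%180
    return b.mean(0).round(1),round(float(l[k]),1),round(float(l[1-k]),1),round(float(a),1)
E
python3 - <<'E'
from h import *
for n,seeds in (("top",dict(bar=(206,184),long=(268,216),square=(328,232),short=(198,247))),("scene",dict(bar=(168,305),long=(250,285),square=(310,259),short=(209,351)))):
    i=get_image(n); c=i["color"]; h=cv2.cvtColor(c,cv2.COLOR_BGR2HSV)
    m=((h[...,1]>90)&(h[...,0]<25)).astype(np.uint8)
    m=cv2.morphologyEx(m,cv2.MORPH_CLOSE,np.ones((3,3)))
    _,L=cv2.connectedComponents(m)
    for k,(u,v) in seeds.items():
        ls=L[v-3:v+4,u-3:u+4]; l=np.bincount(ls[ls>0]).argmax(); ys,xs=np.where(L==l)
        print(n,k,len(xs),*rect(ray(i,np.c_[xs,ys],6)))
    if n=="top": A=cv2.resize(c[255:300,235:295],(800,600),interpolation=3)[:, :]; print(ray(i,[(265,277)],30), proj(i,[[0,0,0],[156,605,245],[500,0,0]]))
    else: B=cv2.resize(c[275:345,262:337],(640,597),interpolation=3)
A=cv2.resize(A,(400,300)); B=cv2.resize(B,(400,373))
o=np.zeros((373,800,3),np.uint8); o[:300,:400]=A; o[:,400:]=B; cv2.imwrite("pics/crop1.png",o)
E
```

```text
top bar 902 [ 601.4 -196.2] 106.9 40.5 79.8
top long 1638 [ 535.1 -332.3] 114.2 68.5 81.5
top square 722 [ 505.3 -463. ] 59.1 58.6 106.2
top short 1231 [ 463.8 -185.4] 89.2 63.0 104.8
[[ 402.47943351 -333.80681789   30.        ]] [[  90.24786289  473.9251845 ]
 [-411.46759194  423.78949043]
 [ 111.73188476  227.34948074]]
scene bar 1091 [ 598.4 -194. ] 107.8 46.0 79.7
scene long 1648 [ 531.8 -330.7] 115.6 73.5 81.3
scene square 643 [ 502.2 -460.3] 63.8 61.0 106.0
scene short 1737 [ 461.4 -183.4] 91.5 66.0 104.8
```

View pics/crop1.png

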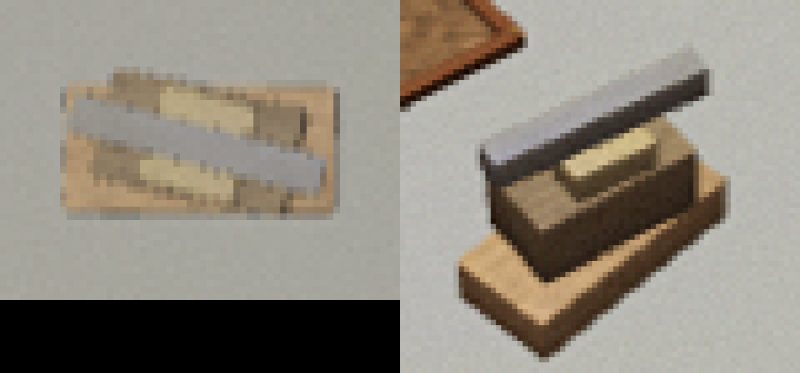

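The crop confirms the stack: the grey bar sits on a pale square block, then the short offcut (darker) and the long offcut at the bottom. The larger loose bar and the red block are not part of it. Now I'll plan the drawn-in swing.

```bash
cat > plan.py <<'E'
# usage: plan.go([(x,y,z,yawdeg,open),...]) world waypoints -> rows (relative to the commanded pose in cmd.json), stores the rounded result
import json, numpy as np, os
def cmd(): return json.load(open("cmd.json")) if os.path.exists("cmd.json") else [156.291,605.122,245.312,-14.5]
def go(W):
    x,y,z,a=cmd(); t=np.radians(a); X=np.array([np.cos(t),np.sin(t)]); Y=np.array([np.sin(t),-np.cos(t)]); px,py,pz,pa=x,y,z,a
    for w in W:
        d=np.array([w[0]-x,w[1]-y]); dx,dy,dz=round(d@X),round(d@Y),round(z-w[2]); tz=round(np.radians(a-w[3]),2)
        n=np.array([x,y])+dx*X+dy*Y; nz=z-dz; na=a-np.degrees(tz)
        if max(np.linalg.norm([n[0]-px,n[1]-py,nz-pz])/62.5,abs(na-pa)/10.7)>1: print("TOO FAR",end=" ")
        print([0,0,tz,dx,dy,dz,w[4]],"r=%.0f"%np.hypot(*n)); px,py,pz,pa=n[0],n[1],nz,na
    json.dump([float(px),float(py),float(pz),float(pa)],open("cmd.json","w")); print("->",np.round([px,py,pz,pa],1))
E
python3 - <<'E'
import plan, numpy as np
P=[(np.linspace(0,1,5)[k]) for k in range(1,5)]
s=np.array([156,605,245,-14.5]); e=np.array([105,375,250,-22.])
W=[tuple(s+(e-s)*p)+(1,) for p in P]
az0=np.arctan2(375,105); 
az=np.linspace(az0,-0.66,14)[1:]
ya=np.linspace(-22,-85,14)[1:]
rr=[390]*9+[410,440,475,510]
W+= [(r*np.cos(q),r*np.sin(q),250,y,1) for r,q,y in zip(rr,az,ya)]
W+=[(402,-334,230,-95,1)]*1
for k in range(0,len(W),5): plan.go(W[k:k+5])
E
```

```text
[0, 0, np.float64(0.03), 2, 59, -1, 1] r=566
[0, 0, np.float64(0.07), 4, 118, -2, 1] r=507
[0, 0, np.float64(0.1), 6, 177, -3, 1] r=448
[0, 0, np.float64(0.13), 8, 236, -5, 1] r=389
[0, 0, np.float64(0.22), 66, 241, -5, 1] r=390
-> [159.8 355.3 250.3 -27.1]
[0, 0, np.float64(0.08), 59, 1, 0, 1] r=390
[0, 0, np.float64(0.16), 117, 11, 0, 1] r=390
[0, 0, np.float64(0.25), 172, 30, 0, 1] r=390
[0, 0, np.float64(0.33), 224, 57, 0, 1] r=390
[0, 0, np.float64(0.42), 272, 92, 0, 1] r=390
-> [360.1 149.4 250.3 -51.2]
[0, 0, np.float64(0.08), 55, 20, 0, 1] r=390
[0, 0, np.float64(0.17), 106, 49, 0, 1] r=390
[0, 0, np.float64(0.25), 152, 85, 0, 1] r=390
TOO FAR [0, 0, np.float64(0.34), 208, 115, 0, 1] r=410
TOO FAR [0, 0, np.float64(0.42), 269, 150, 0, 1] r=440
-> [ 411.9 -154.2  250.3  -75.2]
TOO FAR [0, 0, np.float64(0.09), 76, 17, 0, 1] r=475
TOO FAR [0, 0, np.float64(0.17), 151, 49, 0, 1] r=510
[0, 0, np.float64(0.34), 171, 55, 20, 1] r=523
-> [ 402.3 -333.5  230.3  -94.7]
```

carry_out(
  motion=[
    [0,0,0.03,2,59,-1,1],
    [0,0,0.07,4,118,-2,1],
    [0,0,0.1,6,177,-3,1],
    [0,0,0.13,8,236,-5,1],
    [0,0,0.22,66,241,-5,1],
  ],
)

```text
clock: 0.82
position: [156.7, 353.3, 250.9]
ee_rot: [0.973, -0.23, -0.001, -0.001]
contact_force: [1.1, 1.2, -0.6]
gripper_width: 85.3
grasp_force: 0.0
```

carry_out(
  motion=[
    [0,0,0.08,59,1,0,1],
    [0,0,0.16,117,11,0,1],
    [0,0,0.25,172,30,0,1],
    [0,0,0.33,224,57,0,1],
    [0,0,0.42,272,92,0,1],
  ],
)

```text
clock: 1.45
position: [361.2, 148.0, 250.5]
ee_rot: [0.901, -0.433, 0.0, -0.0]
contact_force: [1.1, -0.2, -0.1]
gripper_width: 85.7
grasp_force: 0.0
```

carry_out(
  motion=[
    [0,0,0.08,55,20,0,1],
    [0,0,0.17,106,49,0,1],
    [0,0,0.25,152,85,0,1],
    [0,0,0.34,208,115,0,1],
    [0,0,0.42,269,150,0,1],
  ],
)

```text
clock: 2.08
position: [410.7, -147.4, 250.7]
ee_rot: [0.791, -0.611, 0.001, -0.0]
contact_force: [1.1, 1.3, 0.5]
gripper_width: 85.4
grasp_force: 0.0
```

```bash
python3 - <<'E'
from h import *
s=read_state(); print(s["position"],R.from_quat(s["ee_rot"]).as_matrix()[:,0],s["joints"])
E
```

```text
[ 410.72719465 -147.38182359  250.69669227] [ 2.52861533e-01 -9.67502411e-01  3.60785488e-04] [ 3.04441343e-02  5.18063838e-02 -4.16405276e-01  6.25772207e-05
 -1.10121253e+00  2.25164609e-01]
```

carry_out(
  motion=[
    [0,0,0.09,60,15,0,1],
    [0,0,0.17,121,38,0,1],
    [0,0,0.34,171,55,20,1],
    [0,0,0.34,178,57,20,1],
    [0,0,0.34,178,57,20,1],
  ],
)

```text
clock: 2.7
position: [400.8, -332.2, 230.1]
ee_rot: [-0.677, 0.736, 0.0, -0.0]
contact_force: [0.5, 0.4, 0.0]
gripper_width: 85.3
grasp_force: 0.0
```

```bash
python3 - <<'E'
from h import *
s=read_state(); print(s["position"],R.from_quat(s["ee_rot"]).as_matrix()[:,0],s["joints"])
i=get_image("wrist"); cv2.imwrite("pics/w1.png",i["color"]); print(i["mtx"],i["position"],R.from_quat(i["orientation"]).as_matrix())
E
```

```text
[ 400.78249294 -332.24550329  230.09946989] [-8.23603847e-02 -9.96602593e-01 -1.96602994e-04] [-3.80178664e-01  2.19948332e-01 -2.68923841e-01 -9.17587453e-06
 -1.08256795e+00  2.97729248e-01]
[[409.21772676   0.         319.78581858]
 [  0.         409.21772676 239.5454122 ]
 [  0.           0.           1.        ]] [ 393.97589723 -399.04462273  357.61983858] [[-9.96627923e-01  7.91629939e-02  2.15871186e-02]
 [ 8.20527299e-02  9.60341244e-01  2.66480853e-01]
 [ 3.64421846e-04  2.67353541e-01 -9.63598439e-01]]
```

View pics/w1.png

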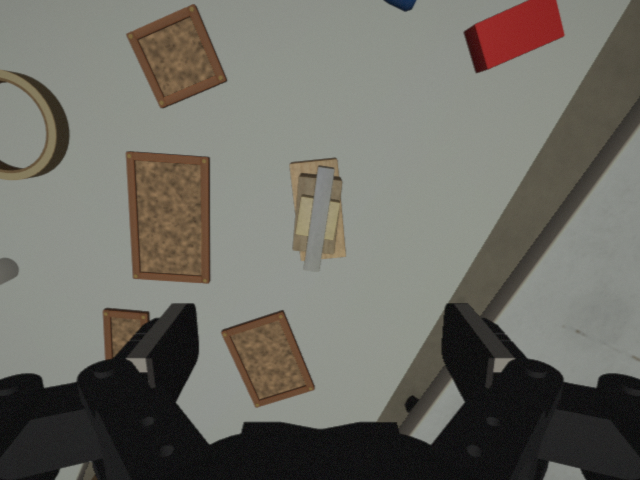

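The wrist view shows the stack at about (318,215): the bar runs from (326,168) to (312,270), with the square block, short offcut and long offcut visible under it.

```bash
python3 - <<'E'
from h import *
c=cv2.imread("pics/w1.png")[150:280,270:370]
cv2.imwrite("pics/w1c.png",cv2.resize(c,(460,598),interpolation=2))
E
```

```text
(no output)
```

View pics/w1c.png

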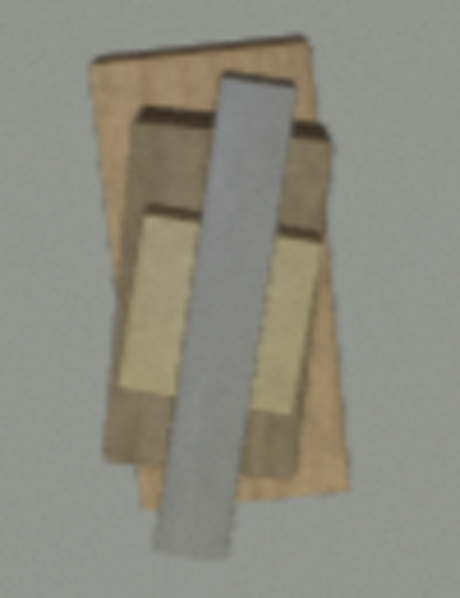

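```bash
python3 - <<'E'
from h import *
i=get_image("wrist")
for n,z,q in (("bar",68,[(221,82),(294,88),(230,558),(152,550)]),("square",56,[(143,213),(322,240),(292,413),(118,386)]),("short",44,[(135,122),(328,140),(298,478),(104,460)]),("long",18,[(93,63),(305,42),(350,490),(142,510)])):
    uv=np.array(q)/4.6+[270,150]-0.4; P=ray(i,uv,z); print(n,*rect(P),P.mean(0).round(1))
c=i["color"];h=cv2.cvtColor(c,cv2.COLOR_BGR2HSV); m=((h[...,1]>90)&(h[...,0]<25)).astype(np.uint8); _,L=cv2.connectedComponents(m)
for k,(u,v) in dict(square=(177,58),long=(170,220),short=(268,360)).items():
    ls=L[v-4:v+5,u-4:u+5]; l=np.bincount(ls[ls>0]).argmax(); ys,xs=np.where(L==l); print(k,*rect(ray(i,np.c_[xs,ys],6.)))
E
```

```text
bar [ 401.4 -332.5] 76.9 12.8 78.0 [ 401.  -332.4   68. ]
square [ 401.8 -332. ] 29.5 29.3 76.4 [ 401.8 -332.    56. ]
short [ 402.2 -331.1] 59.1 34.0 79.8 [ 402.4 -331.1   44. ]
long [ 401.4 -329.3] 84.2 39.7 91.1 [ 401.5 -329.3   18. ]
square [ 502.5 -460.7] 59.5 59.2 106.4
long [ 532.5 -330.7] 114.0 69.1 81.3
short [ 461.4 -184.6] 90.0 63.3 104.7
```

```bash
python3 - <<'E'
from h import *
i=get_image("wrist"); s=read_state(); T=R.from_quat(s["ee_rot"]); p=np.array(s["position"])
for z in (14,1,-12,-25):
    print(z,proj(i,[p+T.apply([x,y,z]) for y in (-42.5,42.5) for x in (-11,11)]).round().tolist())
c=i["color"][280:450,80:560]; c=np.clip(c.astype(int)*3,0,255).astype(np.uint8); cv2.imwrite("pics/w1f.png",cv2.resize(c,(800,283),interpolation=2))
E
```

```text
14 [[205.0, 338.0], [201.0, 284.0], [427.0, 338.0], [431.0, 284.0]]
1 [[195.0, 356.0], [190.0, 299.0], [436.0, 356.0], [441.0, 298.0]]
-12 [[184.0, 378.0], [177.0, 316.0], [447.0, 378.0], [453.0, 316.0]]
-25 [[169.0, 404.0], [162.0, 337.0], [460.0, 404.0], [467.0, 336.0]]
```

View pics/w1f.png

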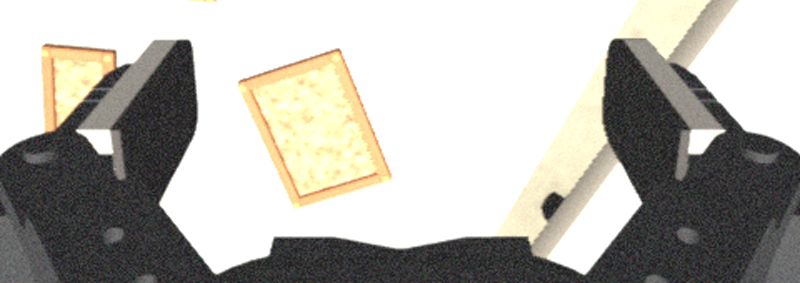

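```bash
python3 - <<'E'
from h import *; import json,plan
s=read_state(); x=R.from_quat(s["ee_rot"]).as_matrix()[:,0]
json.dump([*map(float,s["position"]),float(np.degrees(np.arctan2(x[1],x[0])))],open("cmd.json","w")); print(plan.cmd())
t=(401.3,-332.5); plan.go([(*t,z,-102,1) for z in (180,130,100,84,74)])
E
```

```text
[401.4451705025707, -330.95235830989395, 231.03711805386482, -94.57083315346921]
[0, 0, np.float64(0.13), 2, 0, 51, 1] r=521
[0, 0, np.float64(0.13), 2, 0, 101, 1] r=521
[0, 0, np.float64(0.13), 2, 0, 131, 1] r=521
[0, 0, np.float64(0.13), 2, 0, 147, 1] r=521
[0, 0, np.float64(0.13), 2, 0, 157, 1] r=521
-> [ 401.3 -332.9   74.  -102. ]
```

carry_out(
  motion=[
    [0,0,0.13,2,0,51,1],
    [0,0,0.13,2,0,101,1],
    [0,0,0.13,2,0,131,1],
    [0,0,0.13,2,0,147,1],
    [0,0,0.13,2,0,157,1],
  ],
)

```text
clock: 3.48
position: [401.4, -332.9, 73.2]
ee_rot: [-0.629, 0.777, -0.0, 0.0]
contact_force: [0.2, 0.3, 0.5]
gripper_width: 85.5
grasp_force: 0.0
```

carry_out(
  motion=[
    [0,0,0,0,0,0,-1],
    [0,0,0,0,0,0,-1],
    [0,0,0,0,0,0,-1],
    [0,0,0,0,0,0,-1],
    [0,0,0,0,0,0,-1],
  ],
)

```text
clock: 4.1
position: [401.3, -334.3, 74.0]
ee_rot: [-0.628, 0.778, -0.001, 0.0]
contact_force: [0.3, 1.2, 2.9]
gripper_width: 10.1
grasp_force: 60.1
```

```bash
python3 - <<'E'
import plan, numpy as np
a=np.array([401.3,-333]); b=np.array([599,-194.8])
P=lambda f,z,y:(*(a+(b-a)*f),z,y,-1)
plan.go([P(0,78,-102),P(0,95,-102),P(0.05,125,-102),P(.25,140,-102),P(.48,140,-101)])
plan.go([P(.72,125,-101),P(.92,90,-100.2),P(1,60,-100.2),P(1,45,-100.2),P(1,45,-100.2)])
plan.go([P(1,38,-100.2),P(1,32,-100.2),P(1,28,-100.2),P(1,25,-100.2),P(1,23,-100.2)])
E
```

```text
[0, 0, np.float64(-0.0), 0, 0, -4, -1] r=521
[0, 0, np.float64(-0.0), 0, 0, -21, -1] r=521
[0, 0, np.float64(-0.0), -9, -8, -51, -1] r=524
[0, 0, np.float64(-0.0), -44, -41, -66, -1] r=540
[0, 0, np.float64(-0.02), -85, -79, -66, -1] r=563
-> [ 496.3 -266.3  140.  -100.9]
[0, 0, np.float64(0.0), -41, -40, 15, -1] r=591
[0, 0, np.float64(-0.01), -76, -74, 50, -1] r=618
[0, 0, np.float64(-0.01), -90, -87, 80, -1] r=629
[0, 0, np.float64(-0.01), -90, -87, 95, -1] r=629
[0, 0, np.float64(-0.01), -90, -87, 95, -1] r=629
-> [ 598.7 -194.3   45.  -100.3]
[0, 0, np.float64(-0.0), 0, 0, 7, -1] r=629
[0, 0, np.float64(-0.0), 0, 0, 13, -1] r=629
[0, 0, np.float64(-0.0), 0, 0, 17, -1] r=629
[0, 0, np.float64(-0.0), 0, 0, 20, -1] r=629
[0, 0, np.float64(-0.0), 0, 0, 22, -1] r=629
-> [ 598.7 -194.3   23.  -100.3]
```

carry_out(
  motion=[
    [0,0,0,0,0,-4,-1],
    [0,0,0,0,0,-21,-1],
    [0,0,0,-9,-8,-51,-1],
    [0,0,0,-44,-41,-66,-1],
    [0,0,-0.02,-85,-79,-66,-1],
  ],
)

```text
clock: 4.72
position: [497.1, -267.5, 141.1]
ee_rot: [-0.636, 0.772, -0.001, 0.001]
contact_force: [-0.3, -0.9, -0.8]
gripper_width: 9.9
grasp_force: 59.6
```

carry_out(
  motion=[
    [0,0,0,-41,-40,15,-1],
    [0,0,-0.01,-76,-74,50,-1],
    [0,0,-0.01,-90,-87,80,-1],
    [0,0,-0.01,-90,-87,95,-1],
    [0,0,-0.01,-90,-87,95,-1],
  ],
)

```text
clock: 5.35
position: [596.9, -196.1, 43.0]
ee_rot: [-0.64, 0.769, 0.001, -0.001]
contact_force: [-0.9, -0.4, -0.4]
gripper_width: 9.6
grasp_force: 59.6
```

```bash
python3 - <<'E'
from h import *
i=get_image("wrist"); s=read_state();print(s["position"],s["gripper_width"])
c=np.clip(i["color"].astype(int)*2,0,255).astype(np.uint8)
# project expected nest outline (outer, z=7)
d=np.radians(79.8);a=np.array([np.cos(d),np.sin(d)]);b=np.array([-a[1],a[0]])
Q=[np.r_[np.array([599,-194.8])+u*54*a+v*21*b,7] for u,v in((1,1),(1,-1),(-1,-1),(-1,1))]
cv2.polylines(c,[proj(i,Q).round().astype(int)],True,(0,255,0),1); cv2.imwrite("pics/w2.png",c)
E
```

```text
[ 597.75795006 -196.43204001   44.40426743] 9.994763900824136
```

View pics/w2.png

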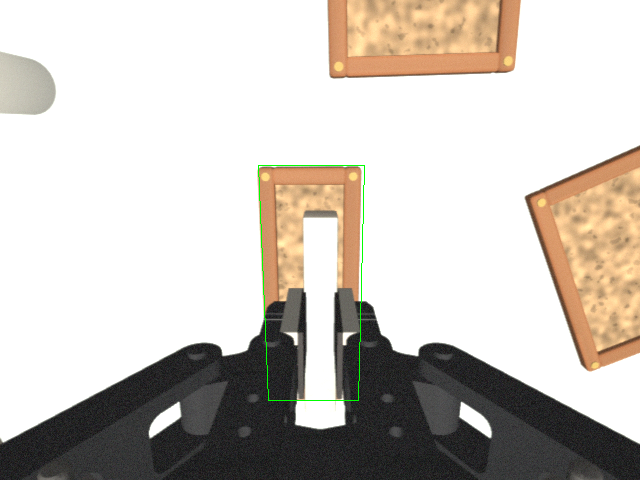

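The view shows the bar held level, its far end at (320,212) inside the bar nest rim (258–360, 166), lined up with it. Now lower it.

carry_out(
  motion=[
    [0,0,0,0,0,7,-1],
    [0,0,0,0,0,13,-1],
    [0,0,0,0,0,17,-1],
    [0,0,0,0,0,20,-1],
    [0,0,0,0,0,22,-1],
  ],
)

```text
clock: 6.02
position: [598.5, -195.8, 22.1]
ee_rot: [-0.64, 0.768, -0.0, -0.0]
contact_force: [-0.6, -0.3, 0.4]
gripper_width: 10.0
grasp_force: 59.6
```

carry_out(
  motion=[
    [0,0,0,0,0,1,-1],
    [0,0,0,0,0,1,-1],
    [0,0,0,0,0,1,-0.2],
    [0,0,0,0,0,1,-0.2],
    [0,0,0,0,0,1,-0.2],
  ],
)

```text
clock: 6.65
position: [598.5, -195.8, 21.1]
ee_rot: [-0.64, 0.768, 0.0, -0.0]
contact_force: [0.5, 0.4, 0.5]
gripper_width: 34.2
grasp_force: 0.0
```

```bash
cat >> plan.py <<'E'
def setc(*v): json.dump(list(map(float,v)),open("cmd.json","w"))
def path(a,b,F,g):  # a,b xy; F: (fraction,z,yaw)
    a,b=np.array(a),np.array(b); W=[(*(a+(b-a)*f),z,y,g) for f,z,y in F]
    for k in range(0,len(W),5): go(W[k:k+5])
E
python3 - <<'E'
import plan; from plan import path
plan.setc(598.5,-195.8,21.3,-100.3)
path((598.5,-195.8),(401.8,-332),[(0,35,-100),(0,80,-100),(.05,130,-100),(.28,150,-101),(.52,150,-102),(.76,150,-103),(.95,140,-103.6),(1,110,-103.6),(1,80,-103.6),(1,60,-103.6)],1)
E
```

```text
[0, 0, np.float64(-0.01), 0, 0, -14, 1] r=630
[0, 0, np.float64(-0.01), 0, 0, -59, 1] r=630
[0, 0, np.float64(-0.01), 8, 8, -109, 1] r=623
[0, 0, np.float64(0.01), 47, 47, -129, 1] r=592
[0, 0, np.float64(0.03), 88, 88, -129, 1] r=563
-> [ 496.2 -266.6  150.3 -102. ]
[0, 0, np.float64(0.02), 42, 39, 0, 1] r=540
[0, 0, np.float64(0.03), 75, 71, 10, 1] r=524
[0, 0, np.float64(0.03), 84, 79, 40, 1] r=521
[0, 0, np.float64(0.03), 84, 79, 70, 1] r=521
[0, 0, np.float64(0.03), 84, 79, 90, 1] r=521
-> [ 401.4 -332.4   60.3 -103.7]
```

carry_out(
  motion=[
    [0,0,-0.01,0,0,-14,-0.2],
    [0,0,-0.01,0,0,-59,1],
    [0,0,-0.01,8,8,-109,1],
    [0,0,0.01,47,47,-129,1],
    [0,0,0.03,88,88,-129,1],
  ],
)

```text
clock: 7.28
position: [496.7, -267.2, 153.8]
ee_rot: [-0.629, 0.777, -0.003, 0.002]
contact_force: [-1.2, -0.8, -0.6]
gripper_width: 85.3
grasp_force: 0.0
```

carry_out(
  motion=[
    [0,0,0.02,42,39,0,1],
    [0,0,0.03,75,71,10,1],
    [0,0,0.03,84,79,40,1],
    [0,0,0.03,84,79,70,1],
    [0,0,0.03,84,79,90,1],
  ],
)

```text
clock: 7.9
position: [400.8, -332.2, 60.2]
ee_rot: [-0.616, 0.787, -0.0, 0.0]
contact_force: [1.4, -0.3, -0.2]
gripper_width: 85.5
grasp_force: 0.0
```

carry_out(
  motion=[
    [0,0,0,0,0,0,1],
    [0,0,0,0,0,0,-1],
    [0,0,0,0,0,0,-1],
    [0,0,0,0,0,0,-1],
    [0,0,0,0,0,0,-1],
  ],
)

```text
clock: 8.52
position: [401.9, -332.2, 61.5]
ee_rot: [-0.617, 0.787, -0.001, 0.0]
contact_force: [-0.6, 1.3, 5.3]
gripper_width: 28.0
grasp_force: 59.8
```

```bash
python3 - <<'E'
import plan; from plan import path
path((401.4,-332.4),(502.7,-460.8),[(0,64,-103.7),(0,80,-103.7),(0,125,-103.7),(0,180,-103.7),(0,200,-103.7)],-1)
E
```

```text
[0, 0, np.float64(-0.0), 0, 0, -4, -1] r=521
[0, 0, np.float64(-0.0), 0, 0, -20, -1] r=521
[0, 0, np.float64(-0.0), 0, 0, -65, -1] r=521
[0, 0, np.float64(-0.0), 0, 0, -120, -1] r=521
[0, 0, np.float64(-0.0), 0, 0, -140, -1] r=521
-> [ 401.4 -332.4  200.3 -103.7]
```

carry_out(
  motion=[
    [0,0,0,0,0,-4,-1],
    [0,0,0,0,0,-20,-1],
    [0,0,0,0,0,-65,-1],
    [0,0,0,0,0,-120,-1],
    [0,0,0,0,0,-140,-1],
  ],
)

```text
clock: 9.15
position: [402.2, -332.5, 203.8]
ee_rot: [-0.617, 0.787, -0.003, 0.001]
contact_force: [-0.3, -0.3, -1.4]
gripper_width: 28.1
grasp_force: 59.5
```

```bash
python3 - <<'E'
from h import *
i=get_image("wrist"); s=read_state();print(s["position"],s["gripper_width"],s["contact_force"])
c=np.clip(i["color"].astype(int)*2,0,255).astype(np.uint8); cv2.imwrite("pics/w3.png",c); cv2.imwrite("pics/w3raw.png",i["color"])
E
```

```text
[ 402.77967668 -332.88135514  205.24792608] 27.867854851825488 [ 0.59712864 -1.18339282  1.18254087]
```

View pics/w3.png

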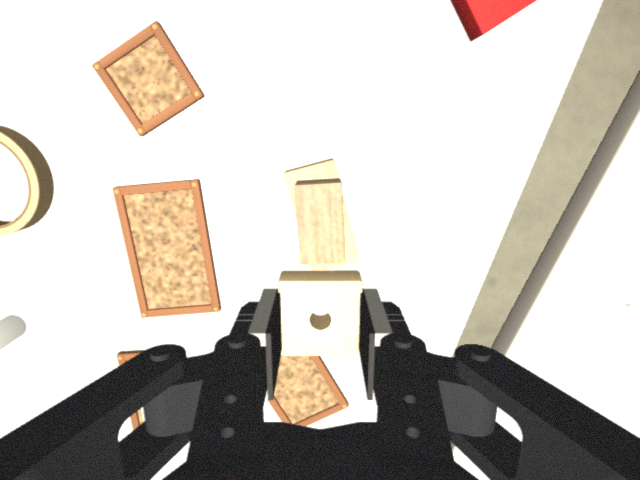

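The square block (hole at (320,320)) is held level. The short and long offcuts remain undisturbed at (321,222). Next is the square nest at (148,80).

```bash
python3 - <<'E'
import plan; from plan import path
path((401.4,-332.4),(502.7,-460.8),[(.25,180,-95),(.5,150,-86),(.8,120,-78),(1,85,-73.7),(1,50,-73.7),
 (1,40,-73.7),(1,33,-73.7),(1,28,-73.7),(1,25,-73.7),(1,23,-73.7)],-1)
E
```

```text
[0, 0, np.float64(-0.15), 25, -32, 20, -1] r=561
[0, 0, np.float64(-0.31), 50, -64, 50, -1] r=601
[0, 0, np.float64(-0.45), 81, -103, 80, -1] r=650
[0, 0, np.float64(-0.52), 101, -129, 115, -1] r=682
[0, 0, np.float64(-0.52), 101, -129, 150, -1] r=682
-> [ 502.7 -461.1   50.3  -73.9]
[0, 0, np.float64(-0.0), 0, 0, 10, -1] r=682
[0, 0, np.float64(-0.0), 0, 0, 17, -1] r=682
[0, 0, np.float64(-0.0), 0, 0, 22, -1] r=682
[0, 0, np.float64(-0.0), 0, 0, 25, -1] r=682
[0, 0, np.float64(-0.0), 0, 0, 27, -1] r=682
-> [ 502.7 -461.1   23.3  -73.9]
```

carry_out(
  motion=[
    [0,0,-0.15,25,-32,20,-1],
    [0,0,-0.31,50,-64,50,-1],
    [0,0,-0.45,81,-103,80,-1],
    [0,0,-0.52,101,-129,115,-1],
    [0,0,-0.52,101,-129,150,-1],
  ],
)

```text
clock: 9.82
position: [502.5, -462.1, 46.7]
ee_rot: [0.798, -0.603, -0.001, 0.0]
contact_force: [-0.5, 1.2, -1.5]
gripper_width: 27.9
grasp_force: 59.4
```

carry_out(
  motion=[
    [0,0,0,0,0,10,-1],
    [0,0,0,0,0,17,-1],
    [0,0,0,0,0,22,-1],
    [0,0,0,0,0,25,-1],
    [0,0,0,0,0,27,-1],
  ],
)

```text
clock: 10.45
position: [502.5, -460.9, 24.2]
ee_rot: [0.798, -0.602, 0.001, -0.0]
contact_force: [-0.2, -0.0, -0.8]
gripper_width: 28.0
grasp_force: 59.4
```

carry_out(
  motion=[
    [0,0,0,0,0,1,-1],
    [0,0,0,0,0,2,-1],
    [0,0,0,0,0,2,-1],
  ],
)

```text
clock: 10.82
position: [502.3, -460.9, 21.5]
ee_rot: [0.798, -0.602, 0.0, 0.0]
contact_force: [-0.4, 0.2, 0.2]
gripper_width: 28.1
grasp_force: 59.5
```

carry_out(
  motion=[
    [0,0,0,0,0,1,-1],
    [0,0,0,0,0,1,-1],
    [0,0,0,0,0,1,-1],
  ],
)

```text
clock: 11.2
position: [502.3, -460.9, 21.5]
ee_rot: [0.798, -0.602, 0.0, 0.0]
contact_force: [-1.1, 2.5, 5.0]
gripper_width: 28.1
grasp_force: 60.1
```

carry_out(
  motion=[
    [0,0,0,0,0,1,0.2],
    [0,0,0,0,0,1,0.2],
    [0,0,0,0,0,1,0.2],
    [0,0,0,0,0,-10,0.2],
  ],
)

```text
clock: 11.7
position: [501.5, -460.4, 29.5]
ee_rot: [0.798, -0.602, -0.001, 0.0]
contact_force: [0.3, -0.1, -0.2]
gripper_width: 51.3
grasp_force: 0.0
```

```bash
python3 - <<'E'
import plan; from plan import path
plan.setc(502.4,-461,32.3,-73.9)
path((502.4,-461),(402.3,-331.3),[(0,70,-73.9),(0,120,-76),(.33,140,-85),(.67,140,-94),(.95,135,-100.2),(1,105,-100.2),(1,75,-100.2),(1,52,-100.2),(1,38,-100.2),(1,38,-100.2)],1)
E
```

```text
[0, 0, np.float64(0.0), 0, 0, -38, 1] r=682
[0, 0, np.float64(0.04), 0, 0, -88, 1] r=682
[0, 0, np.float64(0.19), -50, 20, -108, 1] r=629
[0, 0, np.float64(0.35), -102, 40, -108, 1] r=574
[0, 0, np.float64(0.46), -145, 57, -103, 1] r=529
-> [ 407.4 -337.5  135.3 -100.3]
[0, 0, np.float64(-0.0), -5, 6, 30, 1] r=521
[0, 0, np.float64(-0.0), -5, 6, 60, 1] r=521
[0, 0, np.float64(-0.0), -5, 6, 83, 1] r=521
[0, 0, np.float64(-0.0), -5, 6, 97, 1] r=521
[0, 0, np.float64(-0.0), -5, 6, 97, 1] r=521
-> [ 402.4 -331.5   38.3 -100.3]
```

carry_out(
  motion=[
    [0,0,0,0,0,-38,1],
    [0,0,0.04,0,0,-88,1],
    [0,0,0.19,-50,20,-108,1],
    [0,0,0.35,-102,40,-108,1],
    [0,0,0.46,-145,57,-103,1],
  ],
)

```text
clock: 12.32
position: [406.8, -336.0, 134.9]
ee_rot: [-0.638, 0.77, -0.001, 0.001]
contact_force: [0.7, 0.7, -0.1]
gripper_width: 85.6
grasp_force: 0.0
```

carry_out(
  motion=[
    [0,0,0,-5,6,30,1],
    [0,0,0,-5,6,60,1],
    [0,0,0,-5,6,83,1],
    [0,0,0,-5,6,97,1],
    [0,0,0,-5,6,97,1],
  ],
)

```text
clock: 12.95
position: [402.4, -331.0, 36.0]
ee_rot: [-0.64, 0.768, 0.001, -0.0]
contact_force: [-0.6, -0.2, 1.1]
gripper_width: 85.7
grasp_force: 0.0
```

carry_out(
  motion=[
    [0,0,0,0,0,0,-1],
    [0,0,0,0,0,0,-1],
    [0,0,0,0,0,0,-1],
    [0,0,0,0,0,0,-1],
  ],
)

```text
clock: 13.45
position: [403.3, -331.4, 37.2]
ee_rot: [-0.64, 0.768, -0.001, 0.0]
contact_force: [-0.5, 0.9, 4.6]
gripper_width: 33.1
grasp_force: 61.8
```

```bash
python3 - <<'E'
import plan; from plan import path
plan.setc(402.4,-331.5,36.3,-100.3)
path((402.4,-331.5),(461.5,-184.8),[(0,41,-100.3),(0,65,-100.3),(.1,105,-97),(.4,110,-88),(.75,105,-80),
 (1,75,-75.2),(1,50,-75.2),(1,36,-75.2),(1,29,-75.2),(1,25,-75.2)],-1)
E
```

```text
[0, 0, np.float64(0.0), 0, 0, -5, -1] r=521
[0, 0, np.float64(0.0), 0, 0, -29, -1] r=521
[0, 0, np.float64(-0.06), -15, -3, -69, -1] r=517
[0, 0, np.float64(-0.21), -62, -13, -74, -1] r=506
[0, 0, np.float64(-0.35), -116, -24, -69, -1] r=499
-> [ 446.8 -221.7  105.3  -80.2]
[0, 0, np.float64(-0.09), -34, -21, 30, -1] r=497
[0, 0, np.float64(-0.09), -34, -21, 55, -1] r=497
[0, 0, np.float64(-0.09), -34, -21, 69, -1] r=497
[0, 0, np.float64(-0.09), -34, -21, 76, -1] r=497
[0, 0, np.float64(-0.09), -34, -21, 80, -1] r=497
-> [ 461.7 -184.6   25.3  -75.1]
```

carry_out(
  motion=[
    [0,0,0,0,0,-5,-1],
    [0,0,0,0,0,-29,-1],
    [0,0,-0.06,-15,-3,-69,-1],
    [0,0,-0.21,-62,-13,-74,-1],
    [0,0,-0.35,-116,-24,-69,-1],
  ],
)

```text
clock: 14.08
position: [448.0, -220.7, 106.6]
ee_rot: [0.765, -0.644, 0.001, -0.001]
contact_force: [0.7, -0.1, -0.6]
gripper_width: 32.6
grasp_force: 61.0
```

carry_out(
  motion=[
    [0,0,-0.09,-34,-21,30,-1],
    [0,0,-0.09,-34,-21,55,-1],
    [0,0,-0.09,-34,-21,69,-1],
    [0,0,-0.09,-34,-21,76,-1],
    [0,0,-0.09,-34,-21,80,-1],
  ],
)

```text
clock: 14.7
position: [462.3, -184.8, 25.4]
ee_rot: [0.792, -0.611, 0.0, -0.0]
contact_force: [-0.4, 0.3, -0.9]
gripper_width: 33.0
grasp_force: 61.0
```

carry_out(
  motion=[
    [0,0,0,0,0,1,-1],
    [0,0,0,0,0,2,-1],
    [0,0,0,0,0,2,-1],
  ],
)

```text
clock: 15.08
position: [462.4, -184.4, 23.6]
ee_rot: [0.792, -0.61, 0.0, -0.0]
contact_force: [-0.2, -0.5, 0.3]
gripper_width: 32.6
grasp_force: 61.0
```

carry_out(
  motion=[
    [0,0,0,0,0,1,-1],
    [0,0,0,0,0,1,-1],
  ],
)

```text
clock: 15.32
position: [462.5, -184.4, 23.2]
ee_rot: [0.792, -0.61, 0.0, -0.0]
contact_force: [-1.6, 1.0, 5.8]
gripper_width: 32.7
grasp_force: 61.9
```

carry_out(
  motion=[
    [0,0,0,0,0,0,0.25],
    [0,0,0,0,0,0,0.25],
    [0,0,0,0,0,0,0.25],
    [0,0,0,0,0,-10,0.25],
  ],
)

```text
clock: 15.82
position: [461.5, -184.2, 32.0]
ee_rot: [0.792, -0.61, -0.001, 0.001]
contact_force: [0.6, -0.3, -0.0]
gripper_width: 53.4
grasp_force: 0.0
```

```bash
python3 - <<'E'
import plan; from plan import path
plan.setc(462.0,-184.5,32.3,-75.1)
path((462,-184.5),(401.7,-329.5),[(0,70,-75.1),(0,110,-76),(.33,120,-81),(.67,110,-86),(.95,90,-88.9),(1,60,-88.9),(1,38,-88.9),(1,24,-88.9),(1,17,-88.9),(1,17,-88.9)],1)
E
```

```text
[0, 0, np.float64(0.0), 0, 0, -38, 1] r=497
[0, 0, np.float64(0.02), 0, 0, -78, 1] r=497
[0, 0, np.float64(0.1), 41, 32, -88, 1] r=499
[0, 0, np.float64(0.19), 83, 64, -78, 1] r=507
[0, 0, np.float64(0.24), 118, 91, -58, 1] r=517
-> [ 404.4 -321.9   90.3  -88.9]
[0, 0, np.float64(0.0), 8, 3, 30, 1] r=520
[0, 0, np.float64(0.0), 8, 3, 52, 1] r=520
[0, 0, np.float64(0.0), 8, 3, 66, 1] r=520
[0, 0, np.float64(0.0), 8, 3, 73, 1] r=520
[0, 0, np.float64(0.0), 8, 3, 73, 1] r=520
-> [ 401.6 -330.    17.3  -88.9]
```

carry_out(
  motion=[
    [0,0,0,0,0,-38,1],
    [0,0,0.02,0,0,-78,1],
    [0,0,0.1,41,32,-88,1],
    [0,0,0.19,83,64,-78,1],
    [0,0,0.24,118,91,-58,1],
  ],
)

```text
clock: 16.45
position: [404.6, -323.3, 91.9]
ee_rot: [0.713, -0.701, 0.002, -0.001]
contact_force: [0.3, 0.1, 0.6]
gripper_width: 85.1
grasp_force: 0.0
```

carry_out(
  motion=[
    [0,0,0,8,3,30,1],
    [0,0,0,8,3,52,1],
    [0,0,0,8,3,66,1],
    [0,0,0,8,3,73,1],
    [0,0,0,8,3,73,1],
  ],
)

```text
clock: 17.08
position: [401.7, -329.5, 17.5]
ee_rot: [0.714, -0.701, 0.0, 0.0]
contact_force: [-0.2, -0.3, -0.1]
gripper_width: 85.2
grasp_force: 0.0
```

carry_out(
  motion=[
    [0,0,0,0,0,0,-1],
    [0,0,0,0,0,0,-1],
    [0,0,0,0,0,0,-1],
    [0,0,0,0,0,0,-1],
  ],
)

```text
clock: 17.58
position: [402.2, -329.9, 18.2]
ee_rot: [0.714, -0.701, 0.001, -0.0]
contact_force: [-1.1, 1.1, 4.5]
gripper_width: 38.0
grasp_force: 61.7
```

```bash
python3 - <<'E'
import plan; from plan import path
path((401.6,-330),(532.5,-331),[(0,22,-89),(0,45,-89),(.1,85,-89),(.4,90,-92),(.75,85,-96),
 (1,65,-98.6),(1,45,-98.6),(1,34,-98.6),(1,28,-98.6),(1,24,-98.6)],-1)
E
```

```text
[0, 0, np.float64(0.0), 0, 0, -5, -1] r=520
[0, 0, np.float64(0.0), 0, 0, -28, -1] r=520
[0, 0, np.float64(0.0), 0, -13, -68, -1] r=530
[0, 0, np.float64(0.05), 1, -52, -73, -1] r=561
[0, 0, np.float64(0.12), 3, -98, -68, -1] r=599
-> [ 499.6 -331.    85.3  -95.7]
[0, 0, np.float64(0.05), -3, -33, 20, -1] r=627
[0, 0, np.float64(0.05), -3, -33, 40, -1] r=627
[0, 0, np.float64(0.05), -3, -33, 51, -1] r=627
[0, 0, np.float64(0.05), -3, -33, 57, -1] r=627
[0, 0, np.float64(0.05), -3, -33, 61, -1] r=627
-> [ 532.7 -331.3   24.3  -98.6]
```

carry_out(
  motion=[
    [0,0,0,0,0,-5,-1],
    [0,0,0,0,0,-28,-1],
    [0,0,0,0,-13,-68,-1],
    [0,0,0.05,1,-52,-73,-1],
    [0,0,0.12,3,-98,-68,-1],
  ],
)

```text
clock: 18.2
position: [500.5, -331.2, 87.0]
ee_rot: [-0.669, 0.743, -0.001, 0.001]
contact_force: [0.4, -0.2, 0.5]
gripper_width: 38.2
grasp_force: 61.1
```

carry_out(
  motion=[
    [0,0,0.05,-3,-33,20,-1],
    [0,0,0.05,-3,-33,40,-1],
    [0,0,0.05,-3,-33,51,-1],
    [0,0,0.05,-3,-33,57,-1],
    [0,0,0.05,-3,-33,61,-1],
  ],
)

```text
clock: 18.82
position: [532.5, -331.5, 24.6]
ee_rot: [-0.651, 0.759, -0.0, 0.0]
contact_force: [-0.8, 0.4, 0.5]
gripper_width: 38.4
grasp_force: 61.1
```

carry_out(
  motion=[
    [0,0,0,0,0,1,-1],
    [0,0,0,0,0,2,-1],
    [0,0,0,0,0,2,-1],
  ],
)

```text
clock: 19.2
position: [532.8, -331.3, 22.7]
ee_rot: [-0.651, 0.759, -0.0, 0.0]
contact_force: [-0.7, 0.5, -0.2]
gripper_width: 38.3
grasp_force: 61.1
```

carry_out(
  motion=[
    [0,0,0,0,0,1,-1],
    [0,0,0,0,0,1,-1],
  ],
)

```text
clock: 19.45
position: [532.9, -331.4, 22.2]
ee_rot: [-0.651, 0.759, -0.0, 0.0]
contact_force: [-2.4, 0.9, 4.6]
gripper_width: 38.4
grasp_force: 61.6
```

Seated. Release, lift, and draw back to view all the nests.

carry_out(
  motion=[
    [0,0,0,0,0,0,0.4],
    [0,0,0,0,0,0,0.4],
    [0,0,0,0,0,0,0.4],
    [0,0,0,0,0,-10,0.4],
    [0,0,0,0,0,-45,0.6],
  ],
)

```text
clock: 20.08
position: [531.3, -330.8, 65.2]
ee_rot: [-0.651, 0.759, 0.002, -0.001]
contact_force: [0.4, -0.5, 0.2]
gripper_width: 68.2
grasp_force: 0.0
```

carry_out(
  motion=[
    [0,0,0,0,0,-50,1],
    [0,0,0,0,0,-100,1],
    [0,0,0,0,50,-120,1],
    [0,0,0,0,100,-130,1],
    [0,0,0,0,130,-130,1],
  ],
)

```text
clock: 20.7
position: [402.4, -311.4, 198.2]
ee_rot: [-0.651, 0.759, -0.001, 0.001]
contact_force: [0.2, -0.9, -0.0]
gripper_width: 85.3
grasp_force: 0.0
```

carry_out(
  motion=[
    [0,0,0,0,0,0,1],
    [0,0,0,0,0,0,1],
    [0,0,0,0,0,0,1],
  ],
)

```text
clock: 21.08
position: [405.0, -311.8, 196.3]
ee_rot: [-0.652, 0.759, -0.0, -0.0]
contact_force: [-0.4, -0.6, -0.8]
gripper_width: 85.0
grasp_force: 0.0
```

```bash
python3 - <<'E'
from h import *
o=np.zeros((600,800,3),np.uint8)
a=get_image("wrist")["color"]; b=get_image("top")["color"][125:290,165:365]; s=get_image("scene")["color"][215:385,120:350]
o[:300,:400]=cv2.resize(a,(400,300)); o[:300,400:764]=cv2.resize(b,(364,300),interpolation=2); o[300:,:406*2-12]=cv2.resize(s,(800,592),interpolation=2)[:300] if 0 else cv2.resize(s,(800,300),interpolation=2)
o=np.clip(o.astype(int)*1.5,0,255).astype(np.uint8); cv2.imwrite("pics/fin.png",o); print(read_state()["position"])
E
```

```text
[ 404.66874096 -311.62894098  195.92796529]
```

View pics/fin.png

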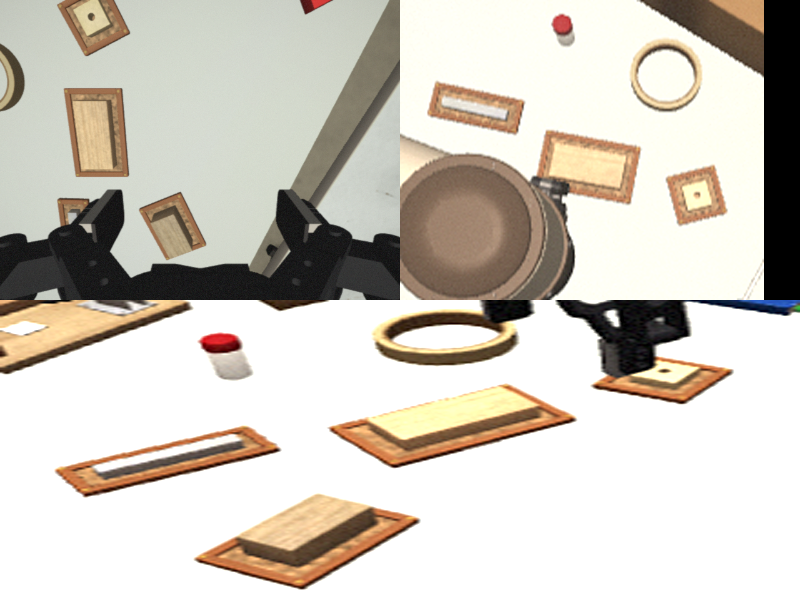

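All four pieces lie flat inside their nests: the bar at (475,105), long at (590,163) and square at (697,195) in the top view, and the short offcut at (310,525) in the scene view. The vial and tape roll are untouched and the arm is clear, so I'll hand in.

```bash
python3 -c "
from bench import *
print(job_done())"
```

```text
the job is handed in; nothing more can be done
None
```

I set all four pieces flat in their own nests, left the vial and tape roll untouched, and handed the job in at about 21 s; the hand-in returned no verdict.

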